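# Wipe broken porcelain off the warming plate under the shelf

### The job

A dish has broken on the warming plate under the shelf. Take the scraper out of the tool caddy, set it down slowly and press it lightly on the plate behind the pieces, well in under the shelf, and wipe all three pieces over the front edge into the waste tray, without touching the sharp pieces with the gripper, bumping the shelf or disturbing the other things. Then stand the scraper upright on its base in the caddy again and let go.

Things in the scene. Friction and masses are not known exactly. Their poses are not given: they have to be found in the camera images.
- station: fixed dark steel warming plate, top 43 mm above the bench. Origin: middle of its open front edge, at bench level; runs from x = 0 to x = 210 mm away from the robot, 270 mm wide (y). A rim 10 mm wide, 12 mm above the surface, along both sides and the back leaves x 0 to 200, y -125 to +125 mm clear. It stands on the robot's left or right, the caddy on the other side
- shelf: fixed shelf over the plate's back half, same origin and axes as the plate: grey board with blue front strip, 290 mm wide (y), x 105 to 260 mm, underside 290 mm above the bench, bottles on top up to 415 mm, two 20 mm posts behind the plate at x = 250, y = +-130 mm. Open in front and at the sides; the gripper must lean back towards the robot to work beneath it
- tray: fixed open steel waste tray against the plate's front edge, 130 mm (x) by 280 mm (y), 28 mm high, walls and floor 4 mm. Origin: centre of its underside, x and y axes as the plate's
- shard_a: loose white porcelain shard, a shallow V, about 65 by 35 mm, 8 mm thick, 35 g, lying flat on the plate; origin in the middle of its underside
- shard_b: loose white porcelain shard, blunt triangle, about 62 by 45 mm, 8 mm thick, 35 g, lying flat on the plate; origin near the middle of its underside
- shard_c: loose white porcelain shard, bent strip, about 65 by 38 mm, 8 mm thick, 35 g, lying flat on the plate; origin near the middle of its underside
- caddy: fixed grey open tool caddy, 230 (x) by 240 (y) mm, 26 mm high, walls and floor 5 mm. Origin on the bench; the box runs from x = -100 to +130 mm and y = -120 to +120 mm
- caddy_in (a point): centre of the caddy's inner floor, 5 mm above the bench (inner size 220 by 230 mm); axes as the caddy's
- scraper: scraper block standing in the caddy, 300 g. Base 44 mm (x) by 150 (y) by 22 high with flat rubber sole. Origin: centre of the sole, z up. Wooden handle, 28 mm wide (y, flat sides), 24 thick, 120 long, rises from the base's middle at z = 15 mm, leaning 35 degrees from vertical to the scraper's -x (towards the robot); its top is near x = -69, z = 113 mm. Wiped towards -x
- scraper_grip (a point): point on the axis of the scraper's handle, 80 mm up it: x = -46, y = 0, z = 81 mm from the scraper's origin; grip it across y (28 mm)
- pestle: bystander: white porcelain pestle 125 mm long, 28 mm thick at its head, lying in the caddy in front of the scraper
- brush: bystander: flat brush, 160 mm long, 22 mm high, lying in the caddy behind the scraper
- flask: bystander: amber bottle 64 mm in diameter, 130 mm high, standing on the bench behind the caddy
- rack: bystander: blue test-tube rack 60 by 130 mm, 102 mm high with its tubes, standing on the bench behind the caddy
Not all that is in view belongs to the job. What is shaped like the shard_a but pink or turquoise is not meant.

How it is judged:
On the way, in this order (a step that is already met when the one before it is completed fails the run):
1. the scraper is pressed (over 1.5 N) on the plate under the shelf: its origin over 115 mm behind the plate's front edge (contact force between scraper and station above 1.5 N and x of scraper in the frame of station above 0.115 m), for 0.1 s.
2. all three shards lie in the waste tray (x of shard_a in the frame of tray between -0.065 and 0.065 m and y of shard_a in the frame of tray between -0.14 and 0.14 m and z of shard_a in the frame of tray between -0.005 and 0.034 m and x of shard_b in the frame of tray between -0.065 and 0.065 m and y of shard_b in the frame of tray between -0.14 and 0.14 m and z of shard_b in the frame of tray between -0.005 and 0.034 m and x of shard_c in the frame of tray between -0.065 and 0.065 m and y of shard_c in the frame of tray between -0.14 and 0.14 m and z of shard_c in the frame of tray between -0.005 and 0.034 m), for 0.2 s.
At the end, for the whole second after the job is handed in: All three shards lie in the waste tray (origins within its outline and under 34 mm above the bench) and the scraper stands upright (within 7 degrees) on the caddy's floor (sole within 8 mm of it, origin within 110 mm of the floor's centre in x and y), released and at rest (all of step 2 and x of scraper in the frame of caddy_in between -0.11 and 0.11 m and y of scraper in the frame of caddy_in between -0.11 and 0.11 m and z of scraper in the frame of caddy_in between -0.008 and 0.008 m and angle between scraper's own z axis and vertical below 0.12 rad and linear speed of scraper below 0.02 m/s); the robot touches nothing.
It fails at once if the gripper or arm touches a shard (over 1 N) (contact force between any of the fingers, the arm and shard_a above 1 N or contact force between any of the fingers, the arm and shard_b above 1 N or contact force between any of the fingers, the arm and shard_c above 1 N).
It fails at once if the scraper presses on the plate with over 80 N, as when it is rammed down instead of set down slowly (contact force between scraper and station above 80 N).
It fails at once if anything pushes the shelf with over 10 N (contact force between anything else and shelf above 10 N).
It fails at once if a bystander is moved by over 40 mm, or the bottle or rack tipped over 0.4 rad (distance of any of pestle, brush, flask, rack from where it was at the start of the episode above 0.04 m or angle between any of flask, rack's own z axis and vertical above 0.4 rad).
It also fails if it takes over 64 s, if anything falls off the work surface, if the arm or the gripper's body presses on something with over 40 N, if the wrist force passes 120 N, or if a joint passes its speed limit or range.

### The arm

A 7-joint arm with a two-finger parallel gripper is mounted at the origin on the work surface. World frame = base frame: x ahead of the robot, y to its left, z up, the work surface at z = 0. Lengths are in m, angles in rad, forces in N, time in s.
With the tool pointing down it reaches from about 0.425 to 0.95 m from the base axis. Payload 4.7 kg.
Tool frame: the origin (TCP) lies between the finger pads; the fingertips stand 19 mm ahead of it and the grasp point (between the pads) is the TCP (manip.tcp_to_tips is the distance from the TCP to the fingertips, in m); z points along the fingers, y is the line along which they close (so a half turn about z gives the same grasp; the last joint's range is limited). The gripper opens to 87 mm and grips with 3 to 60 N. Pads are 19 mm wide; open, the fingers measure 117 mm over their backs; the gripper's body (75 mm by 190 mm) begins 51 mm behind the grasp point.
Start: joints at [1.083, 0.469, -0.049, 1.532, 0.024, 1.141, -0.082], TCP at [0.299, -0.605, 0.242] pointing down, gripper open.
Joint ranges: [-2.59, 2.59], [-0.33, 1.99], [-1.39, 1.29], [0.1, 2.45], [-1.04, 4.18], [0.21, 1.99], [-2.66, 2.66]. Speed limits (rad/s): [2.57, 2.57, 3.14, 3.14, 3.14, 3.14, 3.14].

### API

Orientations are given as a unit quaternion [w, x, y, z].
In Python, from workcell import manip gives the robot as it stands. The module is installed in compiled form; this text tells all that it offers.
- The arm moves only by the shell command python3 -m handwheel 'ROWS'. ROWS is text: rows parted by semicolons, each of 5 numbers parted by spaces: the finger opening in m, from 0 to 0.087, then the shift along the tool's x, y, z in m, then the turn about the tool's z in degrees. In form: fingers dx dy dz twist; .... A call has 1 to 20 rows; each row is the pose to reach, as a shift and turn from the pose commanded when the call began, along the tool's axes at that moment; what a row does not reach only later rows make up. A row lasts 1/10 s, in which the tool goes at most 50 mm and 8.59 degrees, less where a joint would pass 70% of its speed; a pose out of reach is approached as far as the arm can. A call with a gripper value outside its range is refused whole. The fingers move at their own pace and stop on an object; the grip force is fixed at half the most. Time passes only in rows, so rows that repeat a pose let the fingers close. It gives the time, the measured TCP pose, the force, the opening and the grip force at its end, in the units of the state.
- manip.get_state(): the state, without advancing time (a new reading comes with each control period).
- manip.grab_frame(name): name is "scene" or "top"; returns the picture (480x640x3 uint8, red, green, blue); there is no depth.
- manip.get_calibration(name): a dict with "fx", "fy", "cx", "cy" (pixels), "world_to_cam" (4x4, takes a point from world to camera coordinates). Camera axes: x right, y up, looking along -z (the intrinsics and any distortion apply to the point x, -y, -z); pixel columns grow to the right and rows downward; lengths in m; the calibration is good to about 2 mm. A picture is of the moment at which its call begins. get_calibration takes no time and is no camera call.
- manip.hand_in(): hands the job in; it is judged then, once.
The state is a dict: "time": time; "qpos": joint angles; "joint_vel": joint speeds; "tau": joint torques, N m; "tool_pos": TCP position; "tool_rot": TCP orientation; "ft_force": force on the tool from outside, world axes, zero at the start; "torque": the same for the moment, N m; "gripper_width": finger opening in m; "grip_force": force on a finger pad.
Only numpy, scipy, OpenCV 4.12 (cv2) and the standard library are available. Lean on these libraries where they do the work, as an engineer would, in place of code of your own. Each camera call takes 0.05 s, during which the arm holds its last target. There are 200 camera calls.

## Working session

There is one attempt and no reset: what is moved stays moved. The work goes in short steps, Python scripts to look and compute and a shell command to move; the robot and the scene stay as the last step left them, time stands still between calls to the robot, and variables do not carry over. Pictures are saved under pics/ and viewed, at most 10 in all, crops included, and the job is handed in when it is done.

```bash
mkdir -p pics; python3 - <<'E'
from workcell import manip
import cv2, numpy as np, json
for n in("scene","top"):
    im=manip.grab_frame(n); cv2.imwrite(f"pics/{n}0.png",im[:,:,::-1])
    c=manip.get_calibration(n); print(n,{k:np.round(np.array(v),4).tolist() for k,v in c.items()})
s=manip.get_state(); print(s); print(manip.tcp_to_tips)
E
```

```text
scene {'fx': 560.5494, 'fy': 560.5494, 'cx': 317.3469, 'cy': 237.2006, 'world_to_cam': [[-0.4432, 0.8961, 0.0222, 0.3257], [-0.5615, -0.2968, 0.7724, 0.2309], [0.6988, 0.3299, 0.6347, -1.6654], [0.0, 0.0, 0.0, 1.0]]}
top {'fx': 577.63, 'fy': 577.63, 'cx': 310.4299, 'cy': 248.5886, 'world_to_cam': [[-0.0118, -0.9999, 0.0064, -0.0857], [0.9983, -0.0114, 0.0577, -0.5381], [-0.0576, 0.0071, 0.9983, -1.2723], [0.0, 0.0, 0.0, 1.0]]}
{'time': 0.1, 'qpos': array([ 1.08309955,  0.46940501, -0.04859898,  1.53358349,  0.02411339,
        1.14099028, -0.08229128]), 'joint_vel': array([ 6.58979482e-04, -1.18231496e-03,  8.92852302e-04, -3.08310643e-03,
       -2.29691631e-03, -2.10388039e-05, -2.88095021e-04]), 'tau': array([ 1.26326631e-03, -5.09165668e+01, -8.12667981e-02, -2.36828738e+01,
       -6.15519681e-02,  3.44411703e-02,  5.57424664e-05]), 'tool_pos': array([ 0.29872371, -0.60473383,  0.24057072]), 'tool_rot': array([-8.67448981e-04,  9.73797621e-01,  2.27414565e-01, -2.39885232e-04]), 'ft_force': array([-0.44233454, -0.20311151,  0.33977435]), 'torque': array([ 0.00598036,  0.01402251, -0.0254445 ]), 'grip_force': 0.0, 'gripper_width': 0.08709271642015304}
0.019
```

View pics/scene0.png

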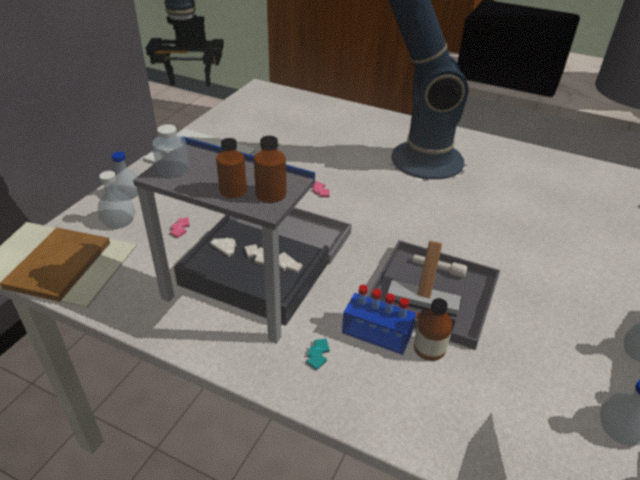

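View pics/top0.png

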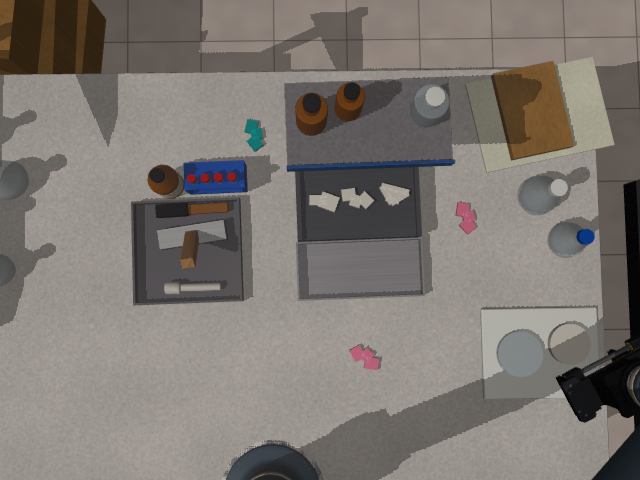

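The top view shows three white pieces on the dark plate at about (324,201), (357,197) and (395,193). These are the shards. The pink pieces at (466,217) and (364,357) and the turquoise piece at (254,135) lie on the bench and are decoys. The scraper's grey base spans (158,240)–(227,230) and its handle leans down to about (187,265). The pestle is at (190,287) and the brush at (192,210).

```bash
cat > h.py <<'E'
from workcell import manip
import numpy as np, cv2
from scipy.spatial.transform import Rotation as R
def cal(n):
    c=manip.get_calibration(n); M=np.array(c["world_to_cam"]); return c,M
def ray(n,px):
    c,M=cal(n); d=np.array([(px[0]-c["cx"])/c["fx"],-(px[1]-c["cy"])/c["fy"],-1.]); 
    return -M[:3,:3].T@M[:3,3], M[:3,:3].T@d
def onz(n,px,z):
    o,d=ray(n,px); return o+d*(z-o[2])/d[2]
def two(p,q):
    o1,d1=ray("scene",p);o2,d2=ray("top",q)
    t=np.linalg.lstsq(np.c_[d1,-d2],o2-o1,rcond=None)[0]; a=o1+d1*t[0];b=o2+d2*t[1]
    return (a+b)/2,np.linalg.norm(a-b)
def proj(n,P):
    c,M=cal(n); p=M[:3,:3]@np.array(P)+M[:3,3]; return np.array([c["cx"]-c["fx"]*p[0]/p[2],c["cy"]+c["fy"]*p[1]/p[2]])
def grab(n,name):
    im=manip.grab_frame(n)[:,:,::-1].copy(); cv2.imwrite(f"pics/{name}.png",im); return im
def st():
    s=manip.get_state(); q=s["tool_rot"]; m=R.from_quat(np.r_[q[1:],q[0]]).as_matrix(); return s,m
E
python3 - <<'E'
from h import *
im=cv2.imread("pics/top0.png")
for px,z,t in [((295,240),.028,'tray BL out'),((424,236),.028,'trayBR'),((299,299),.028,'tray FL'),((425,294),.028,'tray FR'),
 ((286,169),.29,'shelf FL'),((453,163),.29,'shelf FR'),((133,202),.026,'caddy BL'),((241,200),.026,'caddy BR'),((243,300),.026,'FR'),((135,303),.026,'FL')]:
    print(t,onz("top",px,z).round(3))
hsv=cv2.cvtColor(im,cv2.COLOR_BGR2HSV); m=((hsv[...,2]>150)&(hsv[...,1]<60)).astype(np.uint8); w=np.zeros_like(m); w[172:236,302:416]=m[172:236,302:416]
for c in cv2.findContours(w,0,2)[0]:
    if cv2.contourArea(c)<30: continue
    P=np.array([onz("top",p[0],.051) for p in c])[:,:2]; print("shard",cv2.contourArea(c),P.mean(0).round(3),P.min(0).round(3),P.max(0).round(3))
a=cv2.resize(im[155:310,125:255],None,fx=3.5,fy=3.5,interpolation=2); b=cv2.resize(im[155:310,283:433],None,fx=3.5,fy=3.5,interpolation=2) ; h=min(a.shape[0],b.shape[0])
o=np.hstack([a[:h],b[:h]]); o=cv2.resize(o,(790,int(h*790/o.shape[1]))); print(o.shape,790/((130+150)*3.5)); cv2.imwrite("pics/crop1.png",o)
E
```

```text
tray BL out [ 0.556 -0.058  0.028]
trayBR [ 0.561 -0.344  0.028]
tray FL [ 0.426 -0.065  0.028]
tray FR [ 0.433 -0.343  0.028]
shelf FL [ 0.663 -0.048  0.29 ]
shelf FR [ 0.67  -0.344  0.29 ]
caddy BL [0.645 0.3   0.026]
caddy BR [0.646 0.061 0.026]
FR [0.425 0.058 0.026]
FL [0.421 0.295 0.026]
shard 324.5 [ 0.638 -0.132] [ 0.616 -0.153] [ 0.658 -0.092]
shard 326.0 [ 0.643 -0.188] [ 0.624 -0.229] [ 0.667 -0.162]
shard 347.5 [ 0.654 -0.272] [ 0.63  -0.306] [ 0.677 -0.245]
(436, 790, 3) 0.8061224489795918
```

View pics/crop1.png

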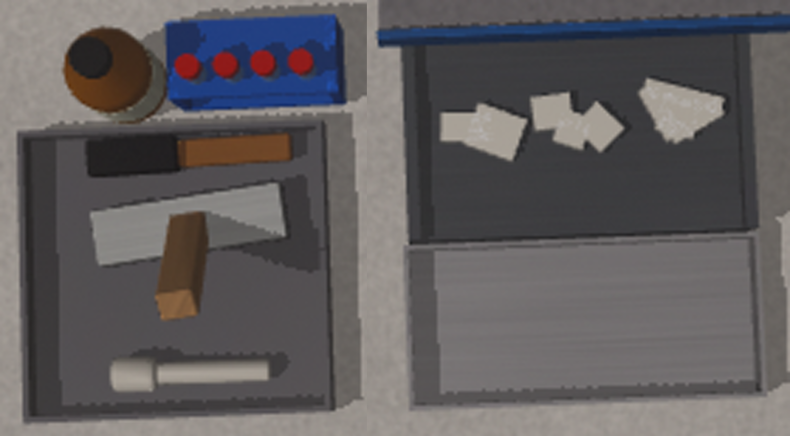

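The crop confirms three white shards on the plate: bent strip (c) on the left, V (a) in the middle and triangle (b) on the right. The decoys are all off the plate and coloured. The scraper's base corners are at crop (90,213), (277,182), (286,237) and (100,266), and its handle top is at about (177,303).

```bash
python3 - <<'E'
from h import *
s=2.8214
C=[onz("top",np.array(p)/s+[125,155],.027) for p in [(90,213),(277,182),(286,237),(100,266)]]
C=np.array(C); c=C.mean(0); print(C.round(3).tolist(), c.round(3), np.linalg.norm(C[0]-C[1]),np.linalg.norm(C[1]-C[2]))
v=(C[0]-C[1]+C[3]-C[2])[:2]; yaw=np.arctan2(-v[0],v[1]); print("yaw",np.degrees(yaw))
Rz=R.from_euler('z',yaw).as_matrix(); o=np.array([c[0],c[1],.005])
g=o+Rz@[-.046,0,.081]; t=o+Rz@[-.069,0,.113]
print("grip",g.round(3),"top",t.round(3),proj("top",t),proj("scene",t), "crop",(proj("top",t)-[125,155])*s)
S=np.array([.560,-.2]);y=np.radians(1.4)
print("scene of station corners",[proj("scene",[S[0]+a*np.cos(y)-b*np.sin(y),S[1]+a*np.sin(y)+b*np.cos(y),z]).round(0).tolist() for a,b,z in [(0,.135,.055),(.21,.135,.055),(.21,-.135,.055),(.105,.145,.29)]])
E
python3 -m handwheel '0.087 0.05 0 -0.1 8; 0.087 0.05 -0.05 -0.14 17; 0.087 0.07 -0.1 -0.18 17; 0.087 0.09 -0.15 -0.2 17; 0.087 0.11 -0.2 -0.2 17; 0.087 0.15 -0.25 -0.2 17; 0.087 0.2 -0.3 -0.2 17; 0.087 0.25 -0.35 -0.2 17;0.087 0.3 -0.4 -0.2 17;0.087 0.3 -0.45 -0.2 17;0.087 0.3 -0.45 -0.2 17;0.087 0.3 -0.45 -0.2 17'
```

```text
[[0.58, 0.247, 0.027], [0.603, 0.101, 0.027], [0.56, 0.094, 0.027], [0.539, 0.239, 0.027]] [0.571 0.17  0.027] 0.1482158978225988 0.043917910172405136
yaw 8.548960366413082
grip [0.525 0.163 0.086] top [0.502 0.16  0.118] [187.93461434 264.08885682] [434.91941955 240.71611384] crop [177.56372089 307.78330062]
scene of station corners [[327.0, 246.0], [284.0, 307.0], [172.0, 267.0], [313.0, 184.0]]
time: 1.3
tool_pos: [0.3648, -0.1031, 0.4401]
tool_rot: [0.0, 0.997, 0.081, -0.0]
ft_force: [0.7, -0.1, 0.6]
gripper_width: 0.0872
grip_force: 0.0
```

```bash
python3 -m handwheel '0.087 0.03 -0.05 0 0;0.087 0.06 -0.1 0 0;0.087 0.1 -0.14 0 0;0.087 0.15 -0.15 0 0;0.087 0.2 -0.15 0 0;0.087 0.25 -0.15 0 0;0.087 0.3 -0.15 0 0;0.087 0.35 -0.15 0 0;0.087 0.4 -0.15 0 0;0.087 0.45 -0.15 0 0;0.087 0.5 -0.15 0 0;0.087 0.55 -0.15 0 0;0.087 0.6 -0.15 0 0;0.087 0.65 -0.15 0 0;0.087 0.7 -0.15 0 0;0.087 0.75 -0.15 0 0;0.087 0.75 -0.15 0 0'; python3 - <<'E'
from h import *
s,m=st(); print(s["tool_pos"].round(3),m[:,2].round(3),m[:,1].round(3),s["qpos"].round(2))
E
```

```text
time: 3.0
tool_pos: [0.9056, 0.1194, 0.3996]
tool_rot: [0.006, 0.997, 0.082, 0.004]
ft_force: [-0.5, -0.1, -0.0]
gripper_width: 0.0873
grip_force: 0.0
[0.906 0.119 0.4  ] [ 0.008 -0.012 -1.   ] [ 0.163 -0.987  0.013] [-0.16  1.06 -0.47  0.1   0.46  1.99 -1.61]
```

```bash
python3 -m handwheel '0.087 0.05 0 -0.05 0;0.087 0.1 0 -0.1 0;0.087 0.15 0 -0.15 0;0.087 0.2 0 -0.2 0;0.087 0.25 0 -0.25 0;0.087 0.3 0 -0.3 0;0.087 0.35 0 -0.35 0;0.087 0.4 0 -0.4 0;0.087 0.4 0 -0.4 0;0.087 0.4 0 -0.4 0'; python3 - <<'E'
from h import *
s,m=st(); print(s["tool_pos"].round(3),m[:,2].round(3),m[:,1].round(3),s["qpos"].round(2))
E
```

```text
time: 4.0
tool_pos: [0.8886, 0.1231, 0.4637]
tool_rot: [-0.0, 0.996, 0.083, 0.032]
ft_force: [0.4, 0.6, -0.0]
gripper_width: 0.0869
grip_force: 0.0
[0.889 0.123 0.464] [ 0.064  0.006 -0.998] [ 0.165 -0.986  0.004] [-0.21  1.    0.41  0.1  -0.39  1.99 -1.56]
```

```bash
python3 -m handwheel '0.087 0.1 0 -0.2 0;0.087 0.1 0 -0.4 0;0.087 0.1 0 -0.4 0;0.087 0.1 0 -0.4 0;0.087 0.1 0 -0.4 0;0.087 0.1 0 -0.4 0'; cat >p.py <<'E'
from h import *
s,m=st(); print(s["tool_pos"].round(3),"z",m[:,2].round(3),"y",m[:,1].round(3),s["qpos"].round(2),"F",s["ft_force"].round(1),"lean",np.degrees(np.arctan2(m[0,2],-m[2,2])).round(1),s["time"])
E
python3 p.py;  python3 -m handwheel '0.087 0 0 0 0;0.087 0 0 0 0;0.087 0 0 0 0'; python3 p.py
```

```text
time: 4.6
tool_pos: [0.8635, 0.1213, 0.546]
tool_rot: [-0.004, 0.993, 0.083, 0.078]
ft_force: [0.1, -0.1, -0.4]
gripper_width: 0.0871
grip_force: 0.0
[0.864 0.121 0.546] z [ 0.155  0.021 -0.988] y [ 0.165 -0.986  0.005] [-0.21  0.9   0.31  0.1  -0.28  1.99 -1.57] F [ 0.1 -0.1 -0.4] lean 8.9 4.6
time: 4.9
tool_pos: [0.8638, 0.1214, 0.5449]
tool_rot: [-0.004, 0.994, 0.083, 0.078]
ft_force: [0.4, 0.6, -0.3]
gripper_width: 0.0869
grip_force: 0.0
[0.864 0.121 0.545] z [ 0.154  0.021 -0.988] y [ 0.165 -0.986  0.005] [-0.21  0.9   0.31  0.1  -0.28  1.99 -1.57] F [ 0.4  0.6 -0.3] lean 8.9 4.9
```

```bash
python3 -m handwheel '0.087 0.1 0 -0.2 0;0.087 0.1 0 -0.4 0;0.087 0.1 0 -0.4 0;0.087 0.1 0 -0.4 0;0.087 0.1 0 -0.4 0;0.087 0.1 0 -0.4 0';python3 p.py; python3 -m handwheel '0.087 0.1 0 -0.2 0;0.087 0.1 0 -0.4 0;0.087 0.1 0 -0.4 0;0.087 0.1 0 -0.4 0;0.087 0.1 0 -0.4 0;0.087 0.1 0 -0.4 0';python3 p.py
```

```text
time: 5.5
tool_pos: [0.8313, 0.1187, 0.6253]
tool_rot: [-0.009, 0.989, 0.083, 0.124]
ft_force: [-0.1, 0.4, -0.7]
gripper_width: 0.0871
grip_force: 0.0
[0.831 0.119 0.625] z [ 0.245  0.038 -0.969] y [ 0.167 -0.986  0.003] [-0.21  0.81  0.31  0.1  -0.28  1.99 -1.57] F [-0.1  0.4 -0.7] lean 14.2 5.5
time: 6.1
tool_pos: [0.7923, 0.1138, 0.7011]
tool_rot: [-0.013, 0.982, 0.083, 0.17]
ft_force: [0.3, 0.6, 0.5]
gripper_width: 0.0872
grip_force: 0.0
[0.792 0.114 0.701] z [ 0.331  0.054 -0.942] y [ 0.167 -0.986  0.003] [-0.22  0.72  0.31  0.1  -0.28  1.99 -1.58] F [0.3 0.6 0.5] lean 19.4 6.1
```

```bash
python3 -m handwheel '0.087 0.1 0 -0.2 0;0.087 0.1 0 -0.4 0;0.087 0.1 0 -0.4 0;0.087 0.1 0 -0.4 0;0.087 0.1 0 -0.4 0;0.087 0.1 0 -0.4 0;0.087 0.1 0 -0.4 0;0.087 0.1 0 -0.4 0;0.087 0.1 0 -0.4 0';python3 p.py; cat >d.py <<'E'
# shift to world target (args x y z) in tool axes
from h import *
import sys
s,m=st(); d=np.array([float(v) for v in sys.argv[1:4]])-s["tool_pos"]; print("tool shift mm",(m.T@d*1000).round(0))
E
python3 d.py .47 .16 .25;  python3 d.py .525 .163 .086
```

```text
time: 7.0
tool_pos: [0.7436, 0.1056, 0.7777]
tool_rot: [-0.016, 0.972, 0.081, 0.218]
ft_force: [0.3, -0.5, -0.5]
gripper_width: 0.0872
grip_force: 0.0
[0.744 0.106 0.778] z [ 0.422  0.067 -0.904] y [ 0.166 -0.986  0.004] [-0.23  0.62  0.32  0.1  -0.27  1.99 -1.58] F [ 0.3 -0.5 -0.5] lean 25.0 7.0
tool shift mm [-461. -101.  365.]
tool shift mm [-482.  -95.  537.]
```

```bash
python3 -m handwheel '0.087 -0.035 -0.007 0.03 0;0.087 -0.07 -0.014 0.06 0;0.087 -0.105 -0.021 0.09 0;0.087 -0.14 -0.028 0.12 0;0.087 -0.175 -0.035 0.15 0;0.087 -0.21 -0.042 0.18 0;0.087 -0.245 -0.049 0.21 0;0.087 -0.28 -0.056 0.24 0;0.087 -0.315 -0.063 0.27 0;0.087 -0.35 -0.07 0.3 0;0.087 -0.385 -0.077 0.33 0;0.087 -0.42 -0.084 0.36 0;0.087 -0.455 -0.091 0.4 0;0.087 -0.482 -0.095 0.437 0;0.087 -0.482 -0.095 0.437 0;0.087 -0.482 -0.095 0.437 0'; python3 p.py;  python3 d.py .525 .163 .086; python3 -c "
from h import *
a=grab('scene','s2');b=grab('top','t2'); cv2.imwrite('pics/c2.png',np.hstack([cv2.resize(a[150:350,320:520],(390,390)),cv2.resize(b[150:350,100:300],(390,390))]))"
```

```text
time: 8.6
tool_pos: [0.478, 0.154, 0.1713]
tool_rot: [-0.014, 0.973, 0.083, 0.213]
ft_force: [0.4, -0.3, 0.7]
gripper_width: 0.0872
grip_force: 0.0
[0.478 0.154 0.171] z [ 0.413  0.062 -0.909] y [ 0.167 -0.986  0.009] [-0.7   0.12  0.25  2.3   0.32  0.33 -2.14] F [ 0.4 -0.3  0.7] lean 24.4 8.6
tool shift mm [ 8. -2. 97.]
```

View pics/c2.png

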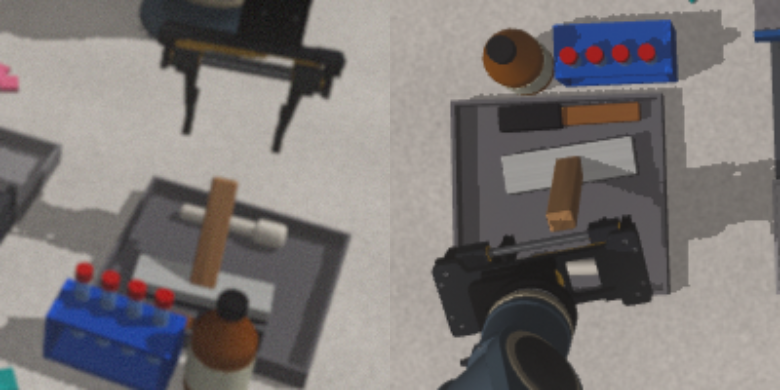

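The view shows the open fingers straddling the handle, short of it and in line with it. Next I advance and close.

```bash
python3 -m handwheel '0.087 0.003 0 0.03 0;0.087 0.006 -0.001 0.06 0;0.087 0.008 -0.002 0.08 0;0.087 0.008 -0.002 0.097 0;0.087 0.008 -0.002 0.097 0;0.05 0.008 -0.002 0.097 0;0.02 0.008 -0.002 0.097 0;0.02 0.008 -0.002 0.097 0;0.02 0.008 -0.002 0.097 0;0.02 0.008 -0.002 0.097 0'; python3 p.py;  python3 d.py .525 .163 .086; python3 d.py .525 .163 .236
```

```text
time: 9.7
tool_pos: [0.532, 0.1659, 0.0967]
tool_rot: [-0.016, 0.973, 0.082, 0.216]
ft_force: [0.2, 0.6, 0.6]
gripper_width: 0.0548
grip_force: 0.0
[0.532 0.166 0.097] z [ 0.418  0.066 -0.906] y [ 0.166 -0.986  0.005] [-0.34  0.34 -0.12  2.24  0.86  0.21 -2.66] F [0.2 0.6 0.6] lean 24.8 9.7
tool shift mm [-11.   2.   7.]
tool shift mm [  52.    2. -129.]
```

The arm hit the limits of joints 6 and 7 just short of the grip, and the fingers have not touched the handle. I will back off, make the equivalent half turn, and reduce the lean a little.

```bash
python3 -m handwheel '0.087 0 0 0 0;0.087 0 0 0 0;0.087 0 0 -0.03 0;0.087 0 0 -0.07 0;0.087 0.02 0 -0.12 -8;0.087 0.04 0 -0.15 -16;0.087 0.04 0 -0.15 -24;0.087 0.04 0 -0.15 -32;0.087 0.04 0 -0.15 -40;0.087 0.04 0 -0.15 -48;0.087 0.04 0 -0.15 -56;0.087 0.04 0 -0.15 -64;0.087 0.04 0 -0.15 -72;0.087 0.04 0 -0.15 -80;0.087 0.04 0 -0.15 -88;0.087 0.04 0 -0.15 -96;0.087 0.04 0 -0.15 -104;0.087 0.04 0 -0.15 -112;0.087 0.04 0 -0.15 -120;0.087 0.04 0 -0.15 -128'; python3 -m handwheel '0.087 0 0 0 -8;0.087 0 0 0 -16;0.087 0 0 0 -24;0.087 0 0 0 -32;0.087 0 0 0 -40;0.087 0 0 0 -48;0.087 0 0 0 -52;0.087 0 0 0 -52;0.087 0 0 0 -52'; python3 p.py;  python3 d.py .525 .163 .086
```

```text
time: 11.7
tool_pos: [0.505, 0.1616, 0.2488]
tool_rot: [0.187, 0.35, 0.911, 0.108]
ft_force: [-0.3, -0.3, 0.2]
gripper_width: 0.0871
grip_force: 0.0
time: 12.6
tool_pos: [0.5051, 0.1616, 0.2489]
tool_rot: [0.216, -0.081, 0.973, 0.016]
ft_force: [0.0, 0.6, -0.3]
gripper_width: 0.0869
grip_force: 0.0
[0.505 0.162 0.249] z [ 0.417  0.066 -0.906] y [-0.164  0.986 -0.004] [ 0.31  0.11 -0.81  2.11  0.41  0.57  0.95] F [ 0.   0.6 -0.3] lean 24.7 12.6
tool shift mm [ 51.  -1. 156.]
```

```bash
python3 -m handwheel '0.087 0.02 0 0.03 0;0.087 0.04 0 0.06 0;0.087 0.051 -0.001 0.09 0;0.087 0.051 -0.001 0.12 0;0.087 0.051 -0.001 0.14 0;0.087 0.051 -0.001 0.156 0;0.087 0.051 -0.001 0.156 0;0.087 0.051 -0.001 0.156 0;0.087 0.051 -0.001 0.156 0'; python3 p.py;  python3 d.py .525 .163 .086
```

```text
time: 13.5
tool_pos: [0.525, 0.1635, 0.0869]
tool_rot: [0.217, -0.082, 0.973, 0.016]
ft_force: [-0.2, -0.4, 0.6]
gripper_width: 0.0869
grip_force: 0.0
[0.525 0.163 0.087] z [ 0.419  0.066 -0.906] y [-0.166  0.986 -0.004] [-0.07  0.39 -0.45  2.25  1.2   0.31  0.17] F [-0.2 -0.4  0.6] lean 24.8 13.5
tool shift mm [ 0. -0.  1.]
```

```bash
python3 -m handwheel '0.01 0 0 0 0;0.01 0 0 0 0;0.01 0 0 0 0;0.01 0 0 0 0;0.01 0 0 0 0;0.01 0 0 0 0;0.01 0 0 0 0;0.01 0 0 0 0;0.01 0 0 0 0;0.01 0 0 0 0;0.01 0 0 0 0;0.01 0 0 0 0;0.01 0 0 0 0;0.01 0 0 0 0'; python3 p.py
```

```text
time: 14.9
tool_pos: [0.5248, 0.1634, 0.086]
tool_rot: [0.216, -0.082, 0.973, 0.016]
ft_force: [0.4, 0.3, -1.5]
gripper_width: 0.0277
grip_force: 29.9
[0.525 0.163 0.086] z [ 0.417  0.066 -0.906] y [-0.166  0.986 -0.005] [-0.07  0.39 -0.44  2.25  1.2   0.31  0.16] F [ 0.4  0.3 -1.5] lean 24.7 14.9
```

```bash
python3 d.py .525 .163 .2; python3 d.py .525 -.163 .2; python3 -m handwheel '0.01 -0.008 0 -0.018 0;0.01 -0.016 0 -0.036 0;0.01 -0.03 0 -0.065 0;0.01 -0.042 0 -0.09 0;0.01 -0.047 0 -0.1 0;0.01 -0.047 0 -0.1 0'; python3 p.py; python3 d.py .525 -.163 .2;python3 d.py .525 -.163 .161; python3 -c "
from h import *
a=grab('scene','s3');b=grab('top','t3'); cv2.imwrite('pics/c3.png',np.hstack([cv2.resize(a[150:350,320:520],(390,390)),cv2.resize(b[150:350,100:300],(390,390))]))"
```

```text
tool shift mm [ -48.   -1. -103.]
tool shift mm [   1. -322. -125.]
time: 15.5
tool_pos: [0.5256, 0.1633, 0.1978]
tool_rot: [0.217, -0.081, 0.973, 0.015]
ft_force: [0.4, -0.9, -3.6]
gripper_width: 0.0279
grip_force: 29.9
[0.526 0.163 0.198] z [ 0.42   0.065 -0.905] y [-0.164  0.986 -0.006] [ 0.22  0.23 -0.75  2.14  0.64  0.49  0.74] F [ 0.4 -0.9 -3.6] lean 24.9 15.5
tool shift mm [  49. -322.  -23.]
tool shift mm [  66. -322.   12.]
```

View pics/c3.png

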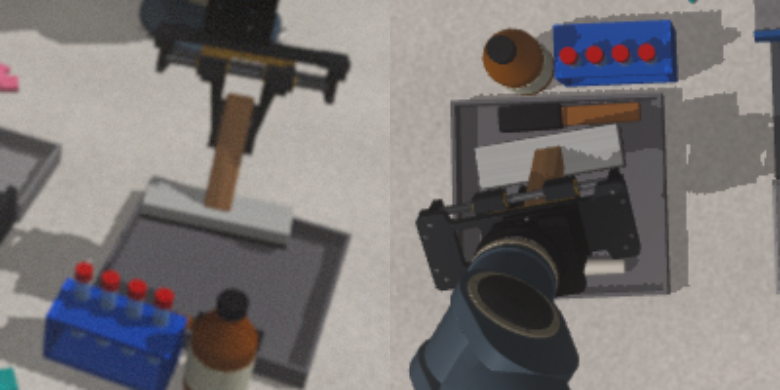

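The picture shows the scraper held level and clear of the caddy. Next I carry it over the tray.

```bash
python3 -m handwheel '0.01 0.005 -0.03 -0.002 0;0.01 0.01 -0.065 -0.004 0;0.01 0.015 -0.1 -0.006 0;0.01 0.02 -0.135 -0.009 0;0.01 0.026 -0.17 -0.012 0;0.01 0.031 -0.205 -0.014 0;0.01 0.036 -0.24 -0.017 0;0.01 0.042 -0.275 -0.02 0;0.01 0.047 -0.305 -0.021 0;0.01 0.05 -0.322 -0.022 0;0.01 0.058 -0.322 -0.005 0;0.01 0.066 -0.322 0.01 0;0.01 0.066 -0.322 0.01 0'; python3 p.py; python3 d.py .655 -.163 .161;python3 d.py .655 -.163 .124
```

```text
time: 16.9
tool_pos: [0.5203, -0.1625, 0.1569]
tool_rot: [0.212, -0.082, 0.974, 0.018]
ft_force: [-0.5, -0.3, -2.9]
gripper_width: 0.028
grip_force: 29.9
[ 0.52  -0.163  0.157] z [ 0.409  0.069 -0.91 ] y [-0.166  0.986 -0.   ] [ 1.08  0.36 -0.88  2.15  0.26  0.38  1.8 ] F [-0.5 -0.3 -2.9] lean 24.2 16.9
tool shift mm [-122.  -23.   51.]
tool shift mm [-107.  -23.   85.]
```

```bash
python3 -m handwheel '0.01 -0.02 -0.004 0.005 0;0.01 -0.04 -0.008 0.015 0;0.01 -0.06 -0.012 0.025 0;0.01 -0.08 -0.016 0.034 0;0.01 -0.1 -0.02 0.042 0;0.01 -0.115 -0.022 0.048 0;0.01 -0.122 -0.023 0.051 0;0.01 -0.122 -0.023 0.051 0;0.01 -0.122 -0.023 0.051 0'; python3 p.py; python3 d.py .655 -.163 .161;python3 d.py .655 -.163 .124; python3 -c "
from h import *
a=grab('scene','s4');b=grab('top','t4'); cv2.imwrite('pics/c4.png',np.hstack([cv2.resize(a[130:330,150:350],(390,390)),cv2.resize(b[120:320,270:470],(390,390))]))"
```

```text
time: 17.8
tool_pos: [0.6568, -0.1636, 0.1659]
tool_rot: [0.215, -0.082, 0.973, 0.016]
ft_force: [-0.1, -0.2, -3.2]
gripper_width: 0.0277
grip_force: 29.9
[ 0.657 -0.164  0.166] z [ 0.416  0.066 -0.907] y [-0.166  0.986 -0.004] [ 0.8   0.5  -0.72  1.87  0.37  0.48  1.66] F [-0.1 -0.2 -3.2] lean 24.6 17.8
tool shift mm [4. 1. 4.]
tool shift mm [19.  1. 37.]
```

View pics/c4.png

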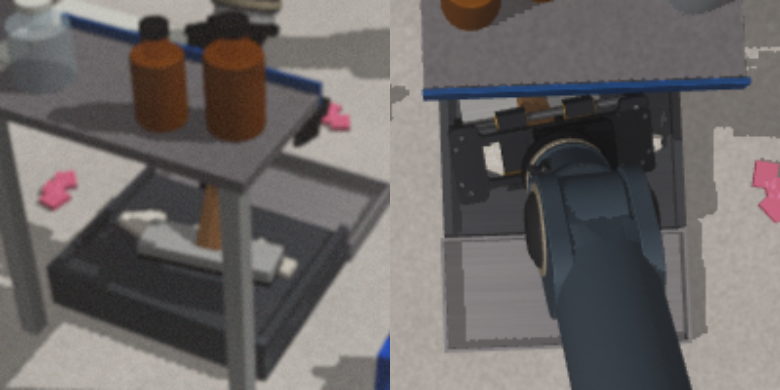

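The scraper is under the shelf and level above the plate. Shard b shows at about (145,217) and c at (288,265) in the left crop, both on the robot side of the scraper. I lower it slowly.

```bash
python3 -m handwheel '0.01 0.004 0 0.009 0;0.01 0.008 0 0.018 0;0.01 0.012 0 0.026 0;0.01 0.0145 0 0.0315 0;0.01 0.0145 0 0.0315 0'; python3 p.py; python3 -m handwheel '0.01 0.0004 0 0.0009 0;0.01 0.0008 0 0.0018 0;0.01 0.0012 0 0.0027 0;0.01 0.0016 0 0.0036 0;0.01 0.0016 0 0.0036 0'; python3 p.py
```

```text
time: 18.4
tool_pos: [0.6571, -0.1638, 0.1302]
tool_rot: [0.215, -0.082, 0.973, 0.016]
ft_force: [0.2, -0.5, -2.3]
gripper_width: 0.0278
grip_force: 29.9
[ 0.657 -0.164  0.13 ] z [ 0.415  0.067 -0.907] y [-0.166  0.986 -0.004] [ 0.76  0.54 -0.67  1.9   0.41  0.41  1.62] F [ 0.2 -0.5 -2.3] lean 24.6 18.4
time: 18.9
tool_pos: [0.6581, -0.164, 0.128]
tool_rot: [0.216, -0.082, 0.973, 0.016]
ft_force: [0.1, -0.7, -2.7]
gripper_width: 0.0281
grip_force: 29.9
[ 0.658 -0.164  0.128] z [ 0.418  0.066 -0.906] y [-0.166  0.986 -0.005] [ 0.75  0.55 -0.66  1.9   0.42  0.41  1.62] F [ 0.1 -0.7 -2.7] lean 24.7 18.9
```

```bash
for i in 1; do python3 -m handwheel '0.01 0.0004 0 0.0009 0;0.01 0.0008 0 0.0018 0;0.01 0.0012 0 0.0027 0;0.01 0.0012 0 0.0027 0'; done; python3 p.py;  python3 -m handwheel '0.01 0.0004 0 0.0009 0;0.01 0.0008 0 0.0018 0;0.01 0.0008 0 0.0018 0'; python3 p.py
```

```text
time: 19.3
tool_pos: [0.658, -0.164, 0.1248]
tool_rot: [0.216, -0.082, 0.973, 0.016]
ft_force: [0.2, 0.6, -2.6]
gripper_width: 0.0278
grip_force: 29.9
[ 0.658 -0.164  0.125] z [ 0.417  0.066 -0.906] y [-0.166  0.986 -0.005] [ 0.75  0.55 -0.66  1.9   0.42  0.4   1.62] F [ 0.2  0.6 -2.6] lean 24.7 19.3
time: 19.6
tool_pos: [0.6586, -0.164, 0.1241]
tool_rot: [0.217, -0.082, 0.973, 0.015]
ft_force: [-3.9, -1.2, 4.1]
gripper_width: 0.0278
grip_force: 29.9
[ 0.659 -0.164  0.124] z [ 0.419  0.065 -0.906] y [-0.166  0.986 -0.006] [ 0.75  0.55 -0.65  1.9   0.42  0.4   1.62] F [-3.9 -1.2  4.1] lean 24.8 19.6
```

Contact is made at about 7 N. Now I wipe.

```bash
python3 d.py .588 -.1655 .124; python3 d.py .513 -.1675 .124
```

```text
tool shift mm [ 63.  10. -30.]
tool shift mm [131.  21. -61.]
```

```bash
python3 -m handwheel '0.01 0.009 0.0014 -0.0042 0;0.01 0.018 0.0029 -0.0085 0;0.01 0.027 0.0043 -0.0127 0;0.01 0.036 0.0057 -0.0169 0;0.01 0.045 0.0072 -0.0212 0;0.01 0.054 0.0086 -0.0254 0;0.01 0.063 0.01 -0.0296 0;0.01 0.063 0.01 -0.0296 0'; python3 p.py; python3 d.py .513 -.1675 .1235; python3 -c "
from h import *
a=grab('scene','s5');b=grab('top','t5'); cv2.imwrite('pics/c5.png',np.hstack([cv2.resize(a[130:330,150:350],(390,390)),cv2.resize(b[120:320,270:470],(390,390))]))"
```

```text
time: 20.4
tool_pos: [0.5869, -0.1658, 0.1238]
tool_rot: [0.216, -0.081, 0.973, 0.015]
ft_force: [-3.6, 0.7, 10.1]
gripper_width: 0.0279
grip_force: 30.0
[ 0.587 -0.166  0.124] z [ 0.418  0.065 -0.906] y [-0.165  0.986 -0.005] [ 0.86  0.47 -0.71  2.05  0.4   0.33  1.66] F [-3.6  0.7 10.1] lean 24.7 20.4
tool shift mm [ 66.  11. -31.]
```

View pics/c5.png

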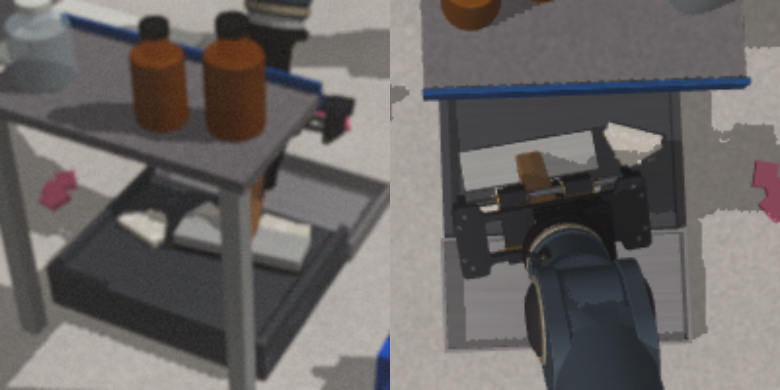

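The scraper has gathered a and c, and b still lies clear on the right. I continue over the edge.

```bash
python3 -m handwheel '0.01 0.009 0.0015 -0.0044 0;0.01 0.018 0.003 -0.0088 0;0.01 0.027 0.0045 -0.0131 0;0.01 0.036 0.006 -0.0174 0;0.01 0.045 0.0075 -0.0216 0;0.01 0.054 0.009 -0.0258 0;0.01 0.065 0.011 -0.031 0;0.01 0.065 0.011 -0.031 0;0.01 0.065 0.011 -0.031 0'; python3 p.py; python3 -c "
from h import *
grab('scene','s6');b=grab('top','t6'); cv2.imwrite('pics/c6.png',cv2.resize(b[150:310,280:440],(480,480)))"
```

```text
time: 21.4
tool_pos: [0.5127, -0.1669, 0.1235]
tool_rot: [0.214, -0.081, 0.973, 0.015]
ft_force: [-8.6, -0.1, 17.1]
gripper_width: 0.0277
grip_force: 30.0
[ 0.513 -0.167  0.123] z [ 0.414  0.065 -0.908] y [-0.165  0.986 -0.005] [ 1.03  0.4  -0.82  2.19  0.35  0.29  1.73] F [-8.6 -0.1 17.1] lean 24.5 21.4
```

View pics/c6.png

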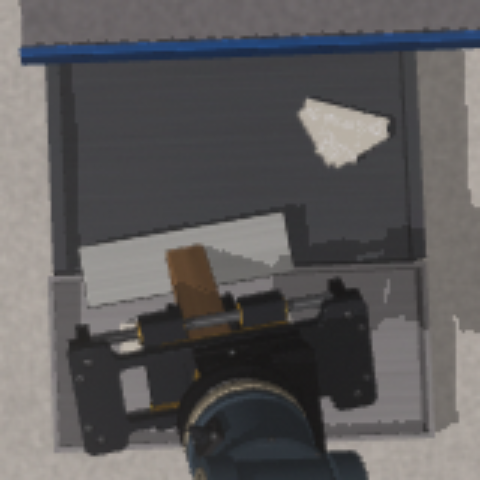

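In the top view, b is alone on the plate at about (345,130). White pieces show in the tray below the gripper at (125,345) and (133,390). Next is the second pass, for b.

```bash
for t in ".513 -.167 .165" ".580 -.244 .165" ".660 -.244 .165" ".660 -.244 .131"; do python3 d.py $t; done
```

```text
tool shift mm [-18.  -0. -38.]
tool shift mm [-66. -87. -15.]
tool shift mm [-138. -101.   18.]
tool shift mm [-123. -100.   49.]
```

```bash
python3 -m handwheel '0.01 -0.004 0 -0.01 0;0.01 -0.011 0 -0.024 0;0.01 -0.018 0 -0.038 0;0.01 -0.03 -0.022 -0.032 0;0.01 -0.042 -0.044 -0.026 0;0.01 -0.054 -0.066 -0.02 0;0.01 -0.066 -0.087 -0.015 0;0.01 -0.09 -0.092 -0.004 0;0.01 -0.114 -0.096 0.007 0;0.01 -0.138 -0.101 0.018 0;0.01 -0.138 -0.101 0.018 0;0.01 -0.134 -0.101 0.026 0;0.01 -0.13 -0.1 0.035 0;0.01 -0.126 -0.1 0.043 0;0.01 -0.123 -0.1 0.049 0;0.01 -0.123 -0.1 0.049 0'; python3 p.py;python3 d.py .660 -.244 .1255;  python3 -c "
from h import *
a=grab('scene','s7');b=grab('top','t7'); cv2.imwrite('pics/c7.png',np.hstack([cv2.resize(a[130:330,150:350],(390,390)),cv2.resize(b[120:320,270:470],(390,390))]))"
```

```text
time: 23.1
tool_pos: [0.6604, -0.2435, 0.1298]
tool_rot: [0.214, -0.082, 0.973, 0.016]
ft_force: [-0.2, -0.1, -1.9]
gripper_width: 0.0282
grip_force: 30.0
[ 0.66  -0.244  0.13 ] z [ 0.414  0.066 -0.908] y [-0.166  0.986 -0.003] [ 0.92  0.62 -0.74  1.82  0.42  0.48  1.75] F [-0.2 -0.1 -1.9] lean 24.5 23.1
tool shift mm [ 2. -0.  4.]
```

View pics/c7.png

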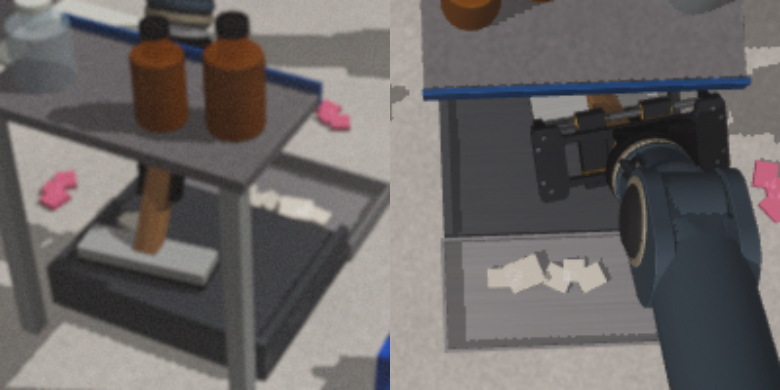

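Shards c and a lie in the tray, at crop (515,272) and (578,275). The scraper is behind b, so I lower it and wipe.

```bash
python3 -m handwheel '0.01 0.0004 0 0.0009 0;0.01 0.0008 0 0.0018 0;0.01 0.0012 0 0.0027 0;0.01 0.0016 0 0.0036 0;0.01 0.002 0 0.0045 0;0.01 0.0024 0 0.0051 0;0.01 0.0024 0 0.0051 0'; python3 p.py; python3 d.py .509 -.2475 .124
```

```text
time: 23.9
tool_pos: [0.6619, -0.2434, 0.126]
tool_rot: [0.216, -0.082, 0.973, 0.016]
ft_force: [-0.8, 0.4, -2.6]
gripper_width: 0.0277
grip_force: 30.0
[ 0.662 -0.243  0.126] z [ 0.417  0.066 -0.906] y [-0.166  0.986 -0.005] [ 0.91  0.62 -0.73  1.82  0.43  0.47  1.75] F [-0.8  0.4 -2.6] lean 24.7 23.9
tool shift mm [138.  21. -62.]
```

```bash
python3 -m handwheel '0.01 0.0004 0 0.0009 0;0.01 0.0009 0 0.002 0;0.01 0.01 0.0015 -0.0026 0;0.01 0.02 0.003 -0.0073 0;0.01 0.03 0.0045 -0.0119 0;0.01 0.04 0.006 -0.0166 0;0.01 0.05 0.0076 -0.0213 0;0.01 0.06 0.009 -0.026 0;0.01 0.07 0.0106 -0.0306 0;0.01 0.08 0.012 -0.0353 0;0.01 0.09 0.0137 -0.04 0;0.01 0.1 0.015 -0.0446 0;0.01 0.11 0.0167 -0.0493 0;0.01 0.12 0.018 -0.054 0;0.01 0.13 0.0198 -0.0586 0;0.01 0.138 0.021 -0.062 0;0.01 0.138 0.021 -0.062 0'; python3 p.py; for t in ".509 -.2475 .2" ".525 .163 .2"; do python3 d.py $t; done
```

```text
time: 25.6
tool_pos: [0.5091, -0.2488, 0.1245]
tool_rot: [0.217, -0.081, 0.973, 0.015]
ft_force: [1.2, -0.9, -1.5]
gripper_width: 0.0278
grip_force: 30.0
[ 0.509 -0.249  0.125] z [ 0.419  0.064 -0.906] y [-0.164  0.986 -0.006] [ 1.24  0.49 -0.9   2.11  0.36  0.36  1.9 ] F [ 1.2 -0.9 -1.5] lean 24.8 25.6
tool shift mm [-32.   1. -68.]
tool shift mm [-109.  403.  -35.]
```

```bash
python3 -m handwheel '0.01 -0.01 0 -0.02 0;0.01 -0.021 0 -0.045 0;0.01 -0.032 0.001 -0.068 0;0.01 -0.038 0.035 -0.066 0;0.01 -0.045 0.07 -0.063 0;0.01 -0.052 0.105 -0.06 0;0.01 -0.059 0.14 -0.057 0;0.01 -0.065 0.175 -0.055 0;0.01 -0.071 0.21 -0.052 0;0.01 -0.077 0.245 -0.049 0;0.01 -0.084 0.28 -0.046 0;0.01 -0.09 0.315 -0.043 0;0.01 -0.096 0.345 -0.04 0;0.01 -0.102 0.375 -0.037 0;0.01 -0.107 0.395 -0.035 0;0.01 -0.109 0.403 -0.035 0;0.01 -0.109 0.403 -0.035 0'; python3 p.py; for t in ".525 .163 .2" ".525 .163 .092" ; do python3 d.py $t; done; python3 -c "
from h import *
a=grab('scene','s8');b=grab('top','t8'); cv2.imwrite('pics/c8.png',cv2.resize(b[140:320,120:440],(790,444)))"
```

```text
time: 27.3
tool_pos: [0.5248, 0.1654, 0.1997]
tool_rot: [0.216, -0.083, 0.973, 0.016]
ft_force: [0.5, -0.3, -2.1]
gripper_width: 0.0277
grip_force: 30.0
[0.525 0.165 0.2  ] z [ 0.417  0.067 -0.907] y [-0.168  0.986 -0.004] [ 0.26  0.23 -0.79  2.13  0.65  0.51  0.73] F [ 0.5 -0.3 -2.1] lean 24.7 27.3
tool shift mm [ 0. -2. -0.]
tool shift mm [46. -2. 98.]
```

View pics/c8.png

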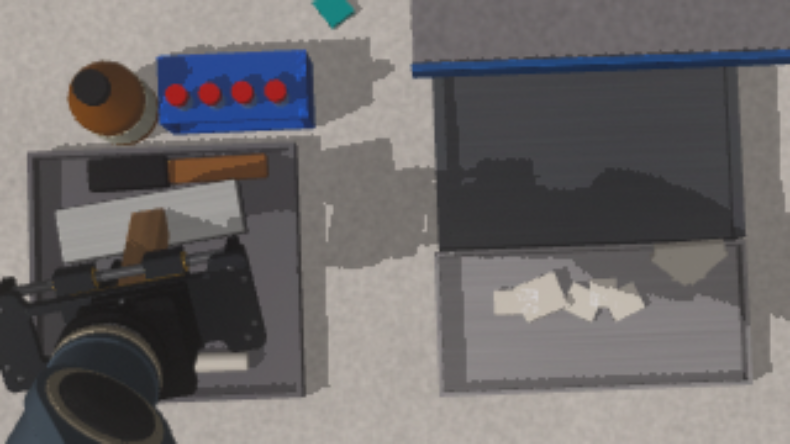

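All three shards are now in the tray: c at (530,297), a at (605,298), and b in shadow at (690,262). The scraper is back above its place in the caddy.

```bash
python3 -m handwheel '0.01 0.01 -0.001 0.02 0;0.01 0.02 -0.002 0.042 0;0.01 0.03 -0.002 0.065 0;0.01 0.038 -0.002 0.083 0;0.01 0.043 -0.002 0.092 0;0.01 0.046 -0.002 0.098 0;0.01 0.0465 -0.002 0.099 0;0.01 0.047 -0.002 0.1 0;0.01 0.0474 -0.002 0.101 0;0.01 0.0474 -0.002 0.101 0'; python3 p.py; python3 d.py .525 .163 .086; python3 - <<'E'
from h import *
im=cv2.imread("pics/t8.png"); hsv=cv2.cvtColor(im,cv2.COLOR_BGR2HSV)
print(im[246,395:402].tolist(), im[246,385].tolist(), im[255,420].tolist())
roi=im[238:262,372:424].astype(int); d=roi[...,2]-roi[...,0]   # shard is warmer (R>B) than the steel
m=(d>d.max()*0.5).astype(np.uint8); print(d.max(),np.median(d))
cs=cv2.findContours(m,0,2)[0]; c=max(cs,key=cv2.contourArea)
for z in(.012,.03):
    P=np.array([onz("top",p[0]+[372,238],z) for p in c])[:,:2]; print(cv2.contourArea(c),P.min(0).round(3),P.max(0).round(3),P.mean(0).round(3),(np.array(cv2.minAreaRect((P*1000).astype(np.float32))[1])).round(0))
    for i in range(0): pass
print("approx",(cv2.approxPolyDP(c,1.5,True)[:,0]+[372,238]).tolist(), [onz("top",p+np.array([372,238]),.012).round(3)[:2].tolist() for p in cv2.approxPolyDP(c,1.5,True)[:,0]])
E
```

```text
time: 28.4
tool_pos: [0.5258, 0.161, 0.0886]
tool_rot: [0.216, -0.081, 0.973, 0.016]
ft_force: [0.1, -0.3, -3.0]
gripper_width: 0.0278
grip_force: 30.0
[0.526 0.161 0.089] z [ 0.418  0.066 -0.906] y [-0.165  0.986 -0.005] [-0.03  0.39 -0.48  2.24  1.2   0.32  0.17] F [ 0.1 -0.3 -3. ] lean 24.8 28.4
tool shift mm [1. 2. 2.]
[[112, 119, 124], [112, 119, 124], [111, 119, 124], [111, 119, 124], [112, 119, 124], [112, 120, 124], [112, 119, 124]] [107, 113, 117] [56, 57, 59]
20 3.0
293.0 [ 0.523 -0.322] [ 0.559 -0.257] [ 0.544 -0.29 ] [35. 65.]
293.0 [ 0.522 -0.319] [ 0.557 -0.254] [ 0.543 -0.287] [34. 64.]
approx [[413, 242], [412, 238], [385, 240], [384, 245], [393, 253], [400, 254]] [[0.549, -0.322], [0.558, -0.32], [0.555, -0.259], [0.543, -0.257], [0.525, -0.277], [0.523, -0.292]]
```

```bash
python3 -m handwheel '0.01 0.0004 0.0005 0.0009 0;0.01 0.0008 0.001 0.0018 0;0.01 0.0012 0.001 0.0026 0;0.01 0.0012 0.001 0.0026 0'; python3 p.py
```

```text
time: 28.8
tool_pos: [0.5253, 0.1625, 0.0857]
tool_rot: [0.216, -0.082, 0.973, 0.016]
ft_force: [-1.9, -0.8, 0.8]
gripper_width: 0.0279
grip_force: 30.0
[0.525 0.162 0.086] z [ 0.418  0.066 -0.906] y [-0.166  0.986 -0.005] [-0.04  0.39 -0.48  2.24  1.22  0.32  0.15] F [-1.9 -0.8  0.8] lean 24.8 28.8
```

The scraper has landed on the caddy floor at about 3.7 N. I release it and back off along the tool axis.

```bash
python3 -m handwheel '0.087 0 0 0 0;0.087 0 0 0 0;0.087 0 0 0 0;0.087 0 0 0 0;0.087 0 0 0 0;0.087 0 0 0 0;0.087 0 0 0 0;0.087 0 0 0 0;0.087 0 0 -0.02 0;0.087 0 0 -0.05 0;0.087 -0.01 0 -0.09 0;0.087 -0.02 0 -0.13 0;0.087 -0.03 0 -0.17 0;0.087 -0.03 0 -0.17 0;0.087 -0.03 0 -0.17 0'; python3 p.py; python3 - <<'E'
from h import *
b=grab('top','t9'); grab('scene','s9'); a=cv2.imread("pics/top0.png").astype(int)
hsv=cv2.cvtColor(b,cv2.COLOR_BGR2HSV)
# handle/base now vs. start: difference in the caddy region
d=np.abs(a-b.astype(int)).max(2)
print("diff scraper base",d[222:240,160:227].mean().round(1),"rack/flask",d[160:198,150:245].mean().round(1),"brush",d[203:216,156:230].mean().round(1))
for n,im in(("start",a.astype(np.uint8)),("now",b)):
    h=cv2.cvtColor(im,cv2.COLOR_BGR2HSV); m=((h[...,2]>120)&(h[...,1]<40)).astype(np.uint8); w=np.zeros_like(m); w[217:250,150:232]=m[217:250,150:232]
    c=max(cv2.findContours(w,0,2)[0],key=cv2.contourArea); r=cv2.minAreaRect(c); print(n,np.round(r[0],1),np.round(r[1],1),round(r[2],1))
E
```

```text
time: 30.3
tool_pos: [0.4814, 0.155, 0.2529]
tool_rot: [0.217, -0.081, 0.973, 0.015]
ft_force: [-0.7, -0.2, 0.3]
gripper_width: 0.087
grip_force: 0.0
[0.481 0.155 0.253] z [ 0.42   0.064 -0.905] y [-0.164  0.986 -0.006] [ 0.41  0.06 -0.89  2.15  0.34  0.56  1.01] F [-0.7 -0.2  0.3] lean 24.9 30.3
diff scraper base 19.2 rack/flask 15.9 brush 10.7
start [191. 234.] [18.9 67. ] 80.7
now [191.5 233.6] [19.2 67.3] 80.2
```

```bash
python3 - <<'E'
from h import *
for n in("t8","t9"):
    im=cv2.imread(f"pics/{n}.png"); roi=im[226:262,368:424].astype(int); d=roi[...,2]-roi[...,0]; m=(d>10).astype(np.uint8)
    c=max(cv2.findContours(m,0,2)[0],key=cv2.contourArea); A=cv2.approxPolyDP(c,1.2,True)[:,0]+[368,226]
    print(n,cv2.contourArea(c),A.tolist()); print([onz("top",p,.03).round(3)[:2].tolist() for p in A])
y=np.radians(1.4)
for yy in(-.26,-.32):
  for x,z,t in((0,.043,"plate edge"),(-.004,.028,"wall")): print(t,yy,proj("top",[.560+x-np.tan(y)*(yy+.2),yy,z]).round(1))
E
```

```text
t8 293.0 [[413, 242], [412, 238], [396, 240], [389, 239], [385, 240], [384, 245], [393, 253], [400, 254], [404, 252]]
[[0.548, -0.319], [0.557, -0.317], [0.553, -0.281], [0.556, -0.266], [0.553, -0.257], [0.542, -0.254], [0.524, -0.274], [0.522, -0.289], [0.526, -0.298]]
t9 289.5 [[413, 242], [412, 238], [403, 238], [398, 240], [386, 240], [384, 245], [397, 255], [404, 252]]
[[0.548, -0.319], [0.557, -0.317], [0.557, -0.297], [0.553, -0.286], [0.553, -0.259], [0.542, -0.254], [0.52, -0.283], [0.526, -0.298]]
plate edge -0.26 [387.2 235.9]
wall -0.26 [386.3 238.2]
plate edge -0.32 [414.6 234.9]
wall -0.32 [413.3 237.3]
```

```bash
python3 -c "
from workcell import manip
print(manip.hand_in())"
```

```text
the job is handed in; nothing more can be done
None
```

The job is handed in at about 30 s: by my measurements all three shards are in the waste tray (shard b probably leaning on its back wall) and the scraper stands released in its old place in the caddy, but the hand-in gave no verdict.

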